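# Shut the cap drawer and hold the hopper lid open

### The arm

A 6-joint arm with a two-finger parallel gripper is mounted at the origin on the work surface. World frame = base frame: x ahead of the robot, y to its left, z up, the work surface at z = 0. Lengths are in m, angles in rad, forces in N, time in s.
With the tool pointing down it reaches from about 0.375 to 0.9 m from the base axis. Payload 3.1 kg.
Tool frame: the origin (TCP) lies on the centre line of the jaws, within the pads' length; the fingertips stand manip.finger_overhang ahead of it and the grasp point (between the pads) lies 11 mm behind it (manip.finger_overhang is the distance from the TCP to the fingertips, in m); y points along the fingers, z is the direction in which the jaws open and shut, and the axes are right-handed (so a half turn about y gives the same grasp; the last joint's range is limited). The gripper opens to 85 mm and grips with 20 to 120 N. Pads are 22 mm wide; open, the fingers measure 114 mm over their backs; the gripper's body (76 mm by 85 mm) begins 54 mm behind the grasp point. The pads swing forward as they close: fully open they stand 13 mm farther back than shut.
Start: joints at [0.948, 0.527, 1.433, -0, 1.181, -0.178], TCP at [0.269, 0.564, 0.239] pointing down, gripper open.
Joint ranges: [-3.08, 3.08], [-0.75, 2.2], [0.22, 2.44], [-1.43, 4.57], [0, 2.65], [-2.85, 2.85]. Speed limits (rad/s): [2.79, 2.79, 3.14, 3.14, 3.14, 3.14].

### API

Orientations are given as a unit quaternion [x, y, z, w].
In Python, from station import manip gives the robot as it stands.
- The arm moves only by the tool send_rows, never from a script. Its argument "plan" is a list of rows, each an object with "linear": the shift along the tool's x, y, z in units of 30 mm (1.0 is 30 mm), a list of three; "roll": the turn about the tool's y in units of 6 degrees (1.0 is 6 degrees). In form: [{"linear": [tx, ty, tz], "roll": roll}, ...]. A call has exactly 5 rows; each row shifts and turns the commanded pose from where the row before left it, along the tool's axes as they then stand; what a row does not reach is not made up. A row lasts 1/8 s, in which the tool goes at most 62.5 mm and 10.7 degrees, less where a joint would pass 70% of its speed; a pose out of reach is approached as far as the arm can. A call is refused whole if a number of a shift passes 1 or a number of a turn 1, either way. A call with a gripper value outside its range is refused whole. "claw" is the finger opening in mm, from 0 to 85.4, set as the call begins (left out, the last holds). The fingers move at their own pace and stop on an object; "force" is the grip in N (left out, the last holds). Time passes only in rows, so rows that do not move let the fingers close, or fill a call up. It gives the time, the measured TCP pose, the force and the opening at its end, in the units of the state.
- manip.sense(): the state, without advancing time (a new reading comes with each control period).
- manip.snapshot(name): name is "scene" or "top" or "wrist"; returns the picture (400x640x3 uint8, blue, green, red); there is no depth.
- manip.get_calibration(name): a dict with "fovy" (degrees; the focal length in pixels is half the picture's height over the tangent of half this angle, whatever the lens; pixels are square), "cx", "cy" (the principal point, pixels), "cam_to_world" (4x4, takes a point from camera to world coordinates); the wrist camera has in their place "tool_from_camera" (4x4, takes a point from camera to tool coordinates, whose origin is the TCP and whose axes are the tool frame's). Camera axes: x right, y down, z forward; pixel columns grow to the right and rows downward; lengths in m; the calibration is good to about 2 mm. The wrist camera is an equidistant fisheye: a pixel r from the principal point sees the ray r / f radians off the axis. A picture is of the moment at which its call begins: read the wrist's pose just before it. get_calibration takes no time and is no camera call.
- manip.sign_off(): hands the job in, once; it reports no verdict.
Trained networks look in the newest picture that a camera, given by its name, has taken for a name from the list of things; names that differ only in an ending like _2 or _b are one class to them, and where a whole thing is asked for, a point or a joint stands for the part that bears it (a point fixed in the world has none). Each returns a list of dicts, best first, with "p" (0 to 1); they miss things now and then, are a little off and sometimes report something else, mostly with a low value. They report only what shows in the picture. A call takes as long as a camera call.
- manip.look_for(camera, query): "extent" ([left, top, right, bottom] in pixels, round what is visible of it).
The state is a dict: "t": time; "q": joint angles; "qd": joint speeds; "tau": joint torques, N m; "tcp_pos": TCP position; "tool_rot": TCP orientation; "force": force on the tool from outside, world axes, zero at the start; "ft_torque": the same for the moment, N m; "finger_gap": opening from 0.0 (shut) to 1.0 (fully open).
Only numpy, scipy, OpenCV 4.12 (cv2) and the standard library are available. Lean on these libraries where they do the work, as an engineer would, in place of code of your own. Each camera call takes 0.05 s, during which the arm holds its last target.

### The job

A colleague is about to tip bottle caps into the dispenser's hopper. First push the loaded cap drawer fully shut, then lift the hopper lid by its bar to 50 degrees and keep holding it still there in the fingers, because it falls shut by itself: finish while holding it, and never let it drop. Leave the bottles and other things standing around the dispenser where they are.

Things in the scene. Friction and masses are not known exactly. Their poses are not given: they have to be found in the camera images.
- dispenser: steel cap dispenser, fixed to the table. Origin: centre of the base at table height; its x axis points away from its front (drawer side) to its rear, y to its left seen from the robot, z up. The base is 220 mm wide (y), 75 mm high and reaches from x = -115 to +130 mm; the open-topped hopper, 200 mm wide, stands on the rear of the base from x = -20 to +130 mm, its rim 150 mm above the table. All offsets here are in this frame.
- drawer (a joint): take-out drawer in the base's front, full of gold caps; value in m: 0 = fully shut, grows as it slides out towards the robot side (-x of the dispenser); travel 120 mm; it stays where it is left (about 1.5 N of friction); found 35 to 70 mm open.
- drawer_front (a point): centre of the outer face of the drawer's steel front panel, 39 mm above the table; with the drawer shut it lies at x = -121 mm. The panel is 196 mm wide and reaches from 12 to 66 mm above the table; a dark pull lip, 90 mm wide and 8 mm thick, sticks out 14 mm from it, its middle 60 mm above the table. Pushing on the panel or the lip shuts the drawer.
- lid (a joint): hinged lid of the hopper; value in rad: 0 = shut and level, grows as its front edge rises; 50 degrees = 0.873; stop at 1.4. It has no stay and falls shut from any angle when let go.
- lid_hinge (a point): point on the hinge line of the lid. The lid: aluminium plate with a blue panel, 156 mm deep, 220 mm wide, 5 mm thick, about 0.5 kg. This point lies on the hinge line, mid-width: x = +130 mm, z = 155 mm in the dispenser's frame; the hinge line runs along the dispenser's y axis. The plate reaches from this point along the lid's own -x; shut, its axes are those of the dispenser.
- lid_bar (a point): middle of the black bar handle on the lid: a round bar 12 mm thick, 90 mm long along y, on two end posts, its axis 47 mm above the hinge line and 135 mm in front of it (lid shut: x = -5 mm, z = 202 mm in the dispenser's frame). Fingers fit on both sides of the bar; there is 38 mm free beneath it, and being round it can turn between them.
- bottle_a: filled bottle, dark brown-black glass with a paper label band and a gold cap, 62 mm diameter, 250 mm tall; origin at the centre of its underside. Bystander
- bottle_b: second filled bottle, same as bottle_a. Bystander
- bottle_c: third filled bottle, same as bottle_a. Bystander
- bottle_empty: empty clear glass bottle, 62 mm diameter, 250 mm tall; origin at the centre of its underside. Bystander
- jug: steel mug-like jug, 90 mm diameter, 110 mm tall, handle on its +y side; origin at the centre of its underside. Bystander
- funnel: steel funnel standing mouth down, 100 mm diameter at the table, 100 mm tall; origin at the centre of its mouth, on the table. Bystander
- carton: upright white carton 70 x 70 x 200 mm; origin at the centre of its underside. Bystander
- cap: single gold bottle cap, 32 mm diameter, 22 mm tall, lying on the table; origin at the centre of its underside. Bystander

How it is judged:
By the outcome, as a careful person would: the job done as asked, in the order asked, and still so for the second after the job is handed in, while the arm keeps its last pose, push and grip.
It also fails if it takes over 54 s, if anything falls off the work surface, if the arm or the gripper's body presses on something with over 40 N, if the wrist force passes 120 N, or if a joint passes its speed limit or range.

## Working session

There is one attempt and no reset: what is moved stays moved. The work goes in short steps, Python scripts to look and compute and a tool call to move; the robot and the scene stay as the last step left them, time stands still between calls to the robot, and variables do not carry over. Pictures are saved under pics/ and viewed, and the job is handed in when it is done.

Besides the shell and the picture viewer there is one more tool, called after "Call:" by a JSON object that holds its "name" and its "arguments", one argument or row to a line. send_rows: Moves the arm, as the interface text tells. Its arguments: {"type":"object","properties":{"plan":{"type":"array"},"claw":{"type":"number"},"force":{"type":"number"}},"required":["plan"]}

```bash
ls; mkdir -p pics
python3 - <<'E'
from station import manip
import cv2
print(manip.sense()); print(manip.finger_overhang)
for n in ["scene","top","wrist"]:
    im=manip.snapshot(n); cv2.imwrite(f"pics/{n}0.png",im)
    print(n,manip.get_calibration(n))
for n in ["scene","top"]:
  for q in ["dispenser","drawer_front","lid_bar","bottle_a","bottle_empty","jug","funnel","carton","cap"]:
    print(n,q,[( [round(v) for v in d["extent"]],round(d["p"],2)) for d in manip.look_for(n,q)])
E
```

```text
pics
{'t': 0.0, 'q': array([ 9.47493550e-01,  5.28464046e-01,  1.43390618e+00,  1.84521058e-05,
        1.18140473e+00, -1.78497950e-01]), 'qd': array([-0.00077843,  0.00054006, -0.00266623, -0.00039023, -0.00093413,
        0.00037002]), 'tau': array([ 9.78269927e-04, -4.42343903e+01, -1.78025883e+01, -1.75150003e-04,
        8.41709058e-03,  1.80407693e-05]), 'tcp_pos': array([0.26847769, 0.56362075, 0.23833368]), 'tool_rot': array([ 0.69039806, -0.156278  ,  0.15566469, -0.688982  ]), 'force': array([ 0.3750232 ,  0.04109438, -0.05498987]), 'ft_torque': array([ 0.01165831, -0.02233931,  0.06220236]), 'finger_gap': 0.9999239585331875}
0.008
scene {'fovy': 46.58905382412316, 'cx': 316.05578612701146, 'cy': 200.43977943821903, 'cam_to_world': array([[ 0.91823793,  0.32662092, -0.22395953,  0.85395569],
       [ 0.39577365, -0.77712948,  0.48931891, -0.61110927],
       [-0.01422377, -0.53794846, -0.84285772,  1.23950573],
       [ 0.        ,  0.        ,  0.        ,  1.        ]])}
top {'fovy': 57.8124597258965, 'cx': 315.9436479648251, 'cy': 193.81975944881088, 'cam_to_world': arr
[... 1050 characters left out ...]
 0.8)]
scene funnel [([280, 234, 314, 269], 0.93)]
scene carton [([235, 240, 277, 300], 0.75), ([308, 255, 334, 311], 0.42)]
scene cap [([307, 152, 314, 161], 0.57), ([349, 151, 418, 222], 0.3)]
top dispenser [([222, 87, 325, 216], 0.96), ([379, 138, 416, 169], 0.61)]
top drawer_front [([252, 189, 323, 220], 0.96), ([218, 86, 317, 160], 0.28)]
top lid_bar [([220, 86, 318, 162], 0.8)]
top bottle_a [([130, 159, 189, 189], 0.98), ([328, 111, 350, 154], 0.93), ([179, 147, 223, 180], 0.57)]
top bottle_empty [([378, 135, 416, 169], 0.89)]
top jug [([186, 197, 235, 231], 0.67)]
top funnel [([337, 180, 369, 216], 0.88)]
top carton [([383, 200, 435, 236], 0.71)]
top cap [([229, 229, 239, 242], 0.55)]
```

Run:
```python
import cv2
a=cv2.imread("pics/top0.png")[60:260,110:450]; cv2.imwrite("pics/top0c.png",cv2.resize(a,None,fx=2.35,fy=2.35,interpolation=cv2.INTER_CUBIC))
a=cv2.imread("pics/scene0.png")[60:320,220:440]; cv2.imwrite("pics/scene0c.png",cv2.resize(a,None,fx=2.3,fy=2.3,interpolation=cv2.INTER_CUBIC))
```

```text
(no output)
```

View pics/top0.png

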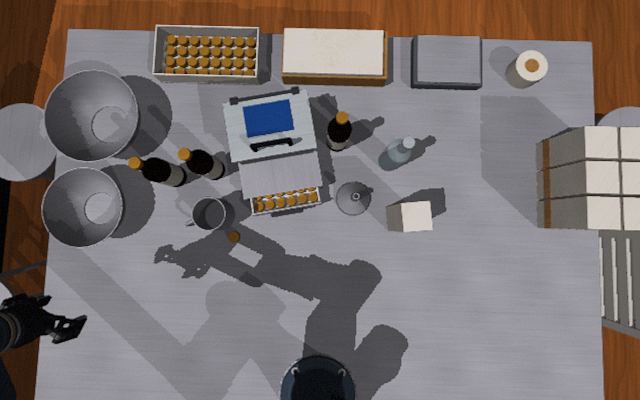

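```bash
sleep 0.1
```

```text
(no output)
```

View pics/wrist0.png

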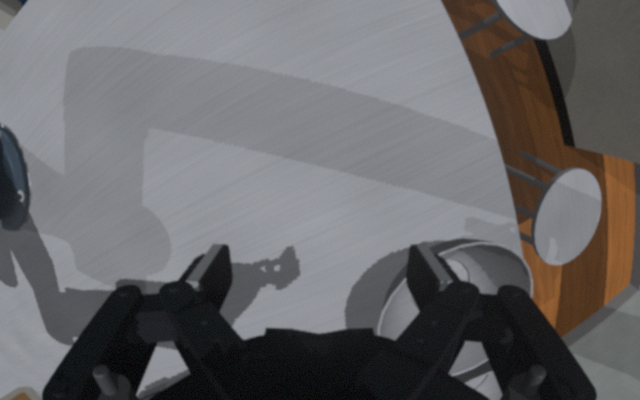

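View pics/scene0.png

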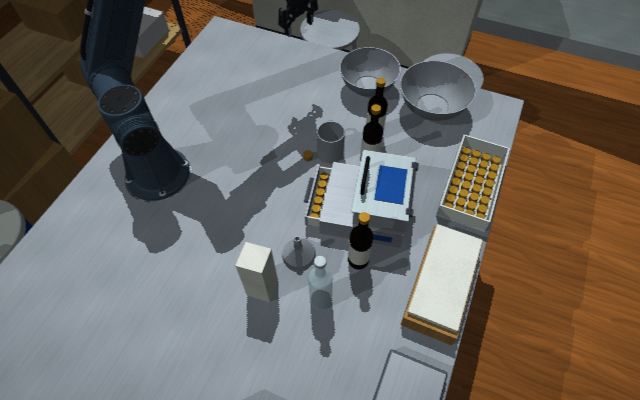

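Run:
```python
import cv2
a=cv2.imread("pics/top0.png")[78:222,210:345]; cv2.imwrite("pics/top0d.png",cv2.resize(a,None,fx=4,fy=4,interpolation=cv2.INTER_CUBIC))
a=cv2.imread("pics/scene0.png")[140:255,295:430]; cv2.imwrite("pics/scene0d.png",cv2.resize(a,None,fx=5,fy=5,interpolation=cv2.INTER_CUBIC))
```

```text
(no output)
```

View pics/top0d.png

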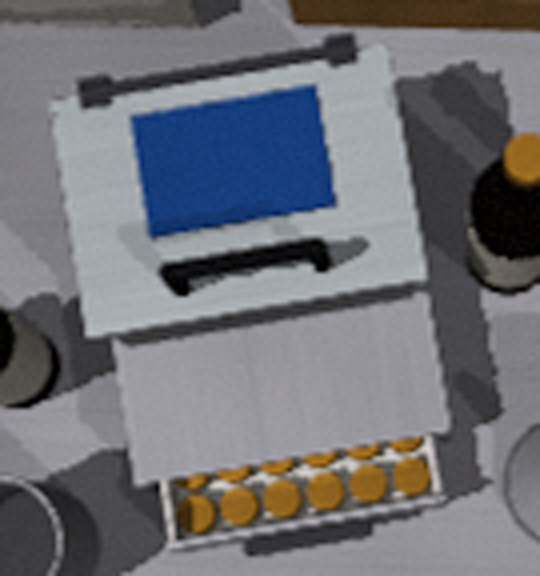

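View pics/scene0d.png

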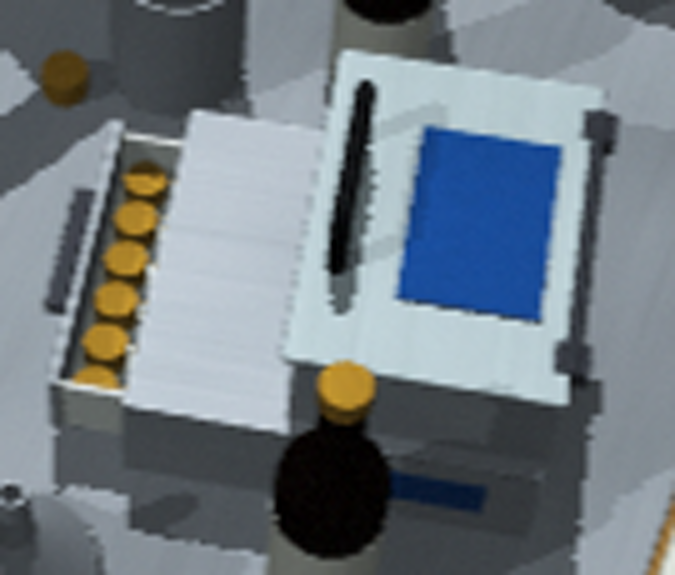

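```bash
cat > h.py <<'E'
import numpy as np
from station import manip
def proj(c,P,K):
    M=np.linalg.inv(K["cam_to_world"]); p=(M[:3,:3]@np.asarray(P).T).T+M[:3,3]
    f=200/np.tan(np.radians(K["fovy"]/2)); return np.c_[K["cx"]+f*p[:,0]/p[:,2],K["cy"]+f*p[:,1]/p[:,2]]
def onplane(uv,K,z):
    f=200/np.tan(np.radians(K["fovy"]/2)); T=K["cam_to_world"]
    d=T[:3,:3]@np.array([(uv[0]-K["cx"])/f,(uv[1]-K["cy"])/f,1]); o=T[:3,3]
    return o+d*(z-o[2])/d[2]
E
cat > fit.py <<'E'
from h import *
from scipy.optimize import least_squares
top=np.array([[88,335],[425,282],[52,102],[385,45],[135,485],[450,430],[245,258],[172,548],[440,500]])/4+[210-.375,78-.375]
sc=np.array([[340,52],[285,358],[605,90],[568,403],[195,110],[128,405],[352,178],[115,122],[55,382]])/5+[295-.4,140-.4]
def pts(d):
    return np.array([[-.026,.11,.1575],[-.026,-.11,.1575],[.13,.11,.1575],[.13,-.11,.1575],[-.115,.11,.075],[-.115,-.11,.075],[-.005,0,.205],[-.121-d,.098,.066],[-.121-d,-.098,.066]])
def W(p,P):
    c,s=np.cos(p[2]),np.sin(p[2]); R=np.array([[c,-s,0],[s,c,0],[0,0,1]]); return P@R.T+[p[0],p[1],0]
K={n:manip.get_calibration(n) for n in("top","scene")}
def res(p,full=False):
    P=W(p,pts(p[3])); a=proj(0,P,K["top"])-top; b=proj(0,P,K["scene"])-sc
    return np.r_[a,b].ravel()
s=least_squares(res,[.6,.1,.1,.05],loss="soft_l1"); print(s.x,np.degrees(s.x[2])); print(res(s.x).reshape(-1,2).round(1))
for nm,P in [("bar",[-.005,0,.202]),("front",[-.121-s.x[3],0,.039]),("frontshut",[-.121,0,.039]),("bar50",[.079,0,.288])]:
    print(nm,W(s.x,np.array([P])))
# bystanders
for n,uv,z in [("a",(342,117),.25),("b",(184,154),.25),("c",(134,163),.25),("empty",(408,142),.25),("carton",(410,215),.2),("jug",(209,212),.11),("funnel",(354,198),.1),("cap",(234,237),.02)]:
    print(n,onplane(uv,K["top"],z).round(3))
E
python3 fit.py
```

```text
[0.67055698 0.13457253 0.20184355 0.03919518] 11.564783439847806
[[-0.5  0.6]
 [ 1.2 -1. ]
 [-0.8 -0.6]
 [ 0.8 -0.9]
 [ 0.   0.1]
 [ 0.7  0. ]
 [-0.6  0.1]
 [-1.7  0. ]
 [ 1.7 -0.2]
 [ 0.3 -1. ]
 [-0.9  0. ]
 [ 0.1 -0.5]
 [ 0.   0.8]
 [-0.6 -0.2]
 [-1.3  0.3]
 [ 0.7 -5.2]
 [ 0.5 -0.1]
 [-0.9  0.3]]
bar [[0.66565849 0.13357015 0.202     ]]
front [[0.51361398 0.10245728 0.039     ]]
frontshut [[0.55201344 0.11031496 0.039     ]]
bar50 [[0.74795318 0.15041012 0.288     ]]
a [ 0.718 -0.034  0.25 ]
b [0.623 0.322 0.25 ]
c [0.599 0.434 0.25 ]
empty [ 0.665 -0.185  0.25 ]
carton [ 0.501 -0.203  0.2  ]
jug [0.497 0.301 0.11 ]
funnel [ 0.545 -0.08   0.1  ]
cap [0.43  0.253 0.02 ]
```

```bash
cat >> h.py <<'E'
from scipy.spatial.transform import Rotation as Ro
def goto(target, yawz=None):
    s=manip.sense(); R=Ro.from_quat(s["tool_rot"]).as_matrix(); p=s["tcp_pos"]
    print("t",round(s["t"],2),"p",p.round(4),"F",s["force"].round(2),"gap",round(s["finger_gap"]*85.4,1),"q",s["q"].round(2))
    z=R[:,2]; print("R",R.round(3).tolist(),"tool z heading",np.degrees(np.arctan2(z[1],z[0])).round(2))
    d=np.asarray(target)-p; print("world d",d.round(4),"units now-axes",(R.T@d/.03).round(3))
    if yawz is not None:
        for y in(yawz,yawz+180,yawz-180):
            yr=np.radians(y); Z=np.array([np.cos(yr),np.sin(yr),0]); Y=np.array([0,0,-1.]); X=np.cross(Y,Z)
            Rt=np.c_[X,Y,Z]; rv=R.T@Rt; ang=np.degrees(np.arctan2(rv[0,2],rv[0,0]))
            print("heading",y,"roll units",round(ang/6,3),"units after roll",(Rt.T@d/.03).round(3))
E
python3 -c "
from h import *
goto([.450,.0896,.239],11.56)"
```

```text
t 1.05 p [0.2689 0.5642 0.2393] F [ 1.2  -0.04  0.17] gap 85.8 q [ 0.95  0.53  1.43  0.    1.18 -0.18]
R [[0.903, -0.0, 0.43], [-0.43, -0.0, 0.903], [-0.0, -1.0, -0.0]] tool z heading 64.52
world d [ 1.811e-01 -4.746e-01 -3.000e-04] units now-axes [ 1.2256e+01  1.1000e-02 -1.1682e+01]
heading 11.56 roll units 8.826 units after roll [1.6708e+01 1.1000e-02 2.7450e+00]
heading 191.56 roll units -21.174 units after roll [-1.6708e+01  1.1000e-02 -2.7450e+00]
heading -168.44 roll units -21.174 units after roll [-1.6708e+01  1.1000e-02 -2.7450e+00]
```

Call:
{"name": "send_rows", "arguments": {
  "plan": [
    {"linear": [1, 0, -0.95], "roll": 0},
    {"linear": [1, 0, -0.95], "roll": 0},
    {"linear": [1, 0, -0.95], "roll": 0},
    {"linear": [1, 0, -0.95], "roll": 0},
    {"linear": [1, 0, -0.95], "roll": 0}
  ],
  "claw": 0,
  "force": 40
}}

```text
t: 1.68
tcp_pos: [0.3434, 0.3699, 0.2395]
tool_rot: [-0.69, 0.156, -0.156, 0.69]
force: [0.3, -0.2, -0.1]
finger_gap: 0.003
```

Call:
{"name": "send_rows", "arguments": {
  "plan": [
    {"linear": [1, 0, -0.95], "roll": 0},
    {"linear": [1, 0, -0.95], "roll": 0},
    {"linear": [1, 0, -0.95], "roll": 0},
    {"linear": [1, 0, -0.95], "roll": 0},
    {"linear": [1, 0, -0.95], "roll": 0}
  ]
}}

```text
t: 2.3
tcp_pos: [0.4177, 0.1766, 0.2396]
tool_rot: [-0.69, 0.156, -0.156, 0.69]
force: [0.5, 0.3, -0.1]
finger_gap: 0.0
```

Call:
{"name": "send_rows", "arguments": {
  "plan": [
    {"linear": [1, 0, -0.95], "roll": 0},
    {"linear": [1, 0, -0.95], "roll": 0},
    {"linear": [0, 0, 0], "roll": 1},
    {"linear": [0, 0, 0], "roll": 1},
    {"linear": [0, 0, 0], "roll": 1}
  ]
}}

```text
t: 2.92
tcp_pos: [0.4469, 0.1003, 0.2395]
tool_rot: [-0.656, 0.263, -0.263, 0.656]
force: [0.3, -0.2, -0.7]
finger_gap: 0.002
```

Call:
{"name": "send_rows", "arguments": {
  "plan": [
    {"linear": [0, 0, 0], "roll": 1},
    {"linear": [0, 0, 0], "roll": 1},
    {"linear": [0, 0, 0], "roll": 1},
    {"linear": [0, 0, 0], "roll": 1},
    {"linear": [0, 0, 0], "roll": 1}
  ]
}}

```text
t: 3.55
tcp_pos: [0.4468, 0.1006, 0.2395]
tool_rot: [-0.566, 0.424, -0.424, 0.566]
force: [-0.2, 0.1, 0.4]
finger_gap: -0.001
```

Call:
{"name": "send_rows", "arguments": {
  "plan": [
    {"linear": [0, 0, 0], "roll": 0.83},
    {"linear": [0, 0, 0], "roll": 0},
    {"linear": [0, 0, 0], "roll": 0},
    {"linear": [0, 0, 0], "roll": 0},
    {"linear": [0, 0, 0], "roll": 0}
  ]
}}

```text
t: 4.18
tcp_pos: [0.4467, 0.1006, 0.2393]
tool_rot: [-0.548, 0.447, -0.447, 0.548]
force: [0.5, 0.1, 0.1]
finger_gap: 0.002
```

```bash
python3 -c "
from h import *
goto([.450,.0896,.06],11.56)"
```

```text
t 4.17 p [0.4467 0.1006 0.2393] F [0.49 0.11 0.06] gap 0.2 q [-0.02  0.3   1.84 -0.    1.   -0.23]
R [[0.2, 0.0, 0.98], [-0.98, -0.0, 0.2], [0.0, -1.0, 0.0]] tool z heading 11.55
world d [ 0.0033 -0.011  -0.1793] units now-axes [0.38  5.978 0.034]
heading 11.56 roll units -0.001 units after roll [0.38  5.978 0.034]
heading 191.56 roll units 29.999 units after roll [-0.38   5.978 -0.034]
heading -168.44 roll units 29.999 units after roll [-0.38   5.978 -0.034]
```

Call:
{"name": "send_rows", "arguments": {
  "plan": [
    {"linear": [0.2, 1, 0], "roll": 0},
    {"linear": [0.18, 1, 0], "roll": 0},
    {"linear": [0, 1, 0], "roll": 0},
    {"linear": [0, 1, 0], "roll": 0},
    {"linear": [0, 1, 0], "roll": 0}
  ]
}}

```text
t: 4.8
tcp_pos: [0.4494, 0.0893, 0.0885]
tool_rot: [-0.548, 0.447, -0.447, 0.548]
force: [-0.5, -0.4, -0.3]
finger_gap: 0.002
```

Call:
{"name": "send_rows", "arguments": {
  "plan": [
    {"linear": [0, 1, 0], "roll": 0},
    {"linear": [0, 0.45, 0], "roll": 0},
    {"linear": [0, 0, 0], "roll": 0},
    {"linear": [0, 0, 0.3], "roll": 0},
    {"linear": [0, 0, 0.3], "roll": 0}
  ]
}}

```text
t: 5.42
tcp_pos: [0.4684, 0.0931, 0.0469]
tool_rot: [-0.547, 0.446, -0.448, 0.548]
force: [-0.1, 0.1, 1.1]
finger_gap: 0.003
```

```bash
python3 -c "
from h import *
import cv2
goto([.450,.0896,.06])
for n in ('top','scene','wrist'): cv2.imwrite('pics/%s1.png'%n,manip.snapshot(n))
a=cv2.imread('pics/top1.png')[78:242,210:345];b=cv2.imread('pics/scene1.png')[140:255,270:430]
cv2.imwrite('pics/t1.png',cv2.resize(a,None,fx=3,fy=3));cv2.imwrite('pics/s1.png',cv2.resize(b,None,fx=4,fy=4))"
```

```text
t 5.42 p [0.4684 0.0931 0.0469] F [-0.13  0.06  1.14] gap 0.3 q [-0.04  0.68  1.95  0.    0.52 -0.24]
R [[0.2, 0.003, 0.98], [-0.98, -0.0, 0.2], [0.001, -1.0, 0.003]] tool z heading 11.54
world d [-0.0184 -0.0035  0.0131] units now-axes [-0.008 -0.44  -0.623]
```

View pics/wrist1.png

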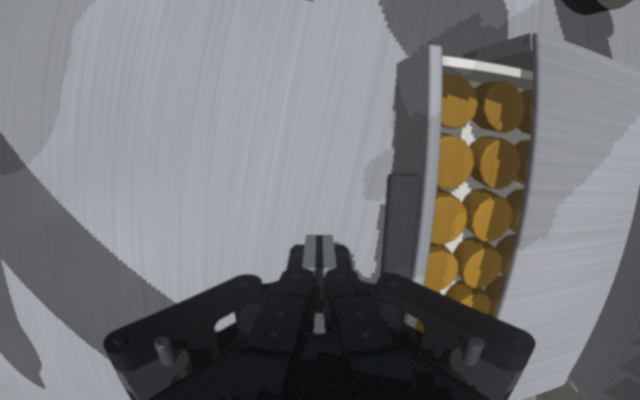

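View pics/s1.png

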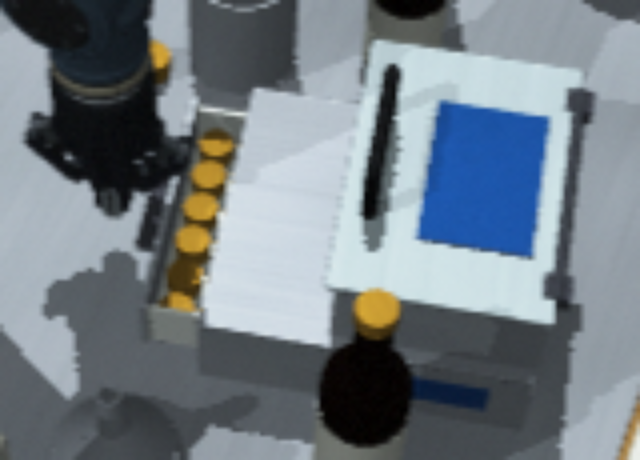

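Call:
{"name": "send_rows", "arguments": {
  "plan": [
    {"linear": [0, 0, -1], "roll": -0.5},
    {"linear": [0, 0, 0], "roll": -1},
    {"linear": [0, 0, 0], "roll": -1},
    {"linear": [0, 0, 0], "roll": -1},
    {"linear": [0, 0, 0], "roll": -1}
  ]
}}

```text
t: 6.2
tcp_pos: [0.4371, 0.087, 0.0461]
tool_rot: [-0.638, 0.306, -0.306, 0.638]
force: [0.5, -0.8, -0.1]
finger_gap: -0.003
```

Call:
{"name": "send_rows", "arguments": {
  "plan": [
    {"linear": [0, 0, 0], "roll": -1},
    {"linear": [0, 0, 0], "roll": -1},
    {"linear": [0, 0, 0], "roll": -1},
    {"linear": [0, 0, 0], "roll": -1},
    {"linear": [0, 0, 0], "roll": -1}
  ]
}}

```text
t: 6.82
tcp_pos: [0.4371, 0.087, 0.0461]
tool_rot: [-0.695, 0.13, -0.13, 0.695]
force: [-1.1, 0.2, -0.4]
finger_gap: -0.006
```

Call:
{"name": "send_rows", "arguments": {
  "plan": [
    {"linear": [0, 0, 0], "roll": -1},
    {"linear": [0, 0, 0], "roll": -1},
    {"linear": [0, 0, 0], "roll": -1},
    {"linear": [0, 0, 0], "roll": -1},
    {"linear": [0, 0, 0], "roll": -1}
  ]
}}

```text
t: 7.45
tcp_pos: [0.4371, 0.087, 0.0461]
tool_rot: [0.705, 0.054, -0.054, -0.705]
force: [-0.7, 0.7, 0.6]
finger_gap: 0.004
```

Call:
{"name": "send_rows", "arguments": {
  "plan": [
    {"linear": [0, 0, 0], "roll": -0.5},
    {"linear": [0, 0, 0], "roll": 0},
    {"linear": [0, 0, 0], "roll": 0},
    {"linear": [0, 0, 0], "roll": 0},
    {"linear": [0, 0, 0], "roll": 0}
  ]
}}

```text
t: 8.07
tcp_pos: [0.4372, 0.087, 0.0458]
tool_rot: [-0.704, -0.071, 0.071, 0.704]
force: [-0.3, -0.1, -0.5]
finger_gap: -0.002
```

```bash
python3 -c "
from h import *
goto([.512,.1022,.045],101.56)"
```

```text
t 8.07 p [0.4372 0.087  0.0458] F [-0.3  -0.05 -0.55] gap -0.2 q [-0.06  0.67  2.02 -0.    0.45 -1.83]
R [[0.98, -0.0, -0.2], [0.2, 0.0, 0.98], [-0.0, -1.0, 0.0]] tool z heading 101.52
world d [ 0.0748  0.0152 -0.0008] units now-axes [ 2.545e+00  2.700e-02 -2.000e-03]
heading 101.56 roll units -0.006 units after roll [ 2.545  0.027 -0.003]
heading 281.56 roll units 29.994 units after roll [-2.545  0.027  0.003]
heading -78.44 roll units 29.994 units after roll [-2.545  0.027  0.003]
```

Call:
{"name": "send_rows", "arguments": {
  "plan": [
    {"linear": [0.6, 0, 0], "roll": 0},
    {"linear": [0.6, 0, 0], "roll": 0},
    {"linear": [0.5, 0, 0], "roll": 0},
    {"linear": [0.4, 0, 0], "roll": 0},
    {"linear": [0.3, 0, 0], "roll": 0}
  ]
}}

```text
t: 8.7
tcp_pos: [0.5075, 0.1014, 0.0456]
tool_rot: [-0.703, -0.071, 0.072, 0.704]
force: [-2.7, -1.1, 0.9]
finger_gap: 0.001
```

Call:
{"name": "send_rows", "arguments": {
  "plan": [
    {"linear": [0.2, 0, 0], "roll": 0},
    {"linear": [0.15, 0, 0], "roll": 0},
    {"linear": [0.1, 0, 0], "roll": 0},
    {"linear": [0, 0, 0], "roll": 0},
    {"linear": [0, 0, 0], "roll": 0}
  ]
}}

```text
t: 9.32
tcp_pos: [0.5214, 0.1041, 0.0459]
tool_rot: [0.704, 0.071, -0.071, -0.703]
force: [0.0, -0.0, -0.3]
finger_gap: -0.003
```

```bash
python3 -c "
from h import *
import cv2
goto([.532,.1064,.045],101.56)
for n in ('wrist','top'): cv2.imwrite('pics/%s2.png'%n,manip.snapshot(n))
"
```

```text
t 9.32 p [0.5214 0.1041 0.0459] F [ 0.03 -0.02 -0.29] gap -0.2 q [-0.01  0.71  1.81  0.    0.62 -1.79]
R [[0.98, 0.001, -0.2], [0.2, 0.0, 0.98], [0.001, -1.0, -0.0]] tool z heading 101.53
world d [ 0.0106  0.0023 -0.0009] units now-axes [0.36  0.031 0.005]
heading 101.56 roll units -0.005 units after roll [0.36  0.031 0.005]
heading 281.56 roll units 29.995 units after roll [-0.36   0.031 -0.005]
heading -78.44 roll units 29.995 units after roll [-0.36   0.031 -0.005]
```

View pics/wrist2.png

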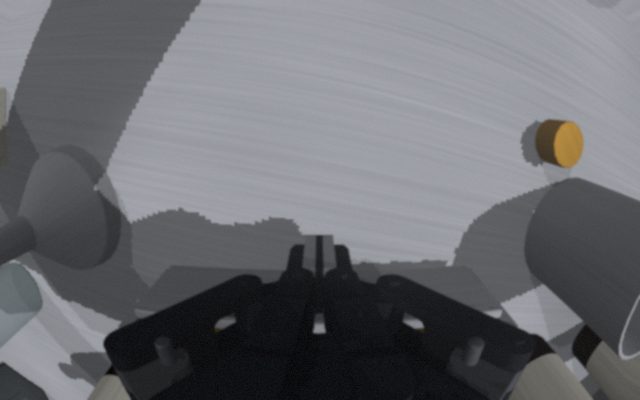

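Now creep until the force rises.

Call:
{"name": "send_rows", "arguments": {
  "plan": [
    {"linear": [0.06, 0, 0], "roll": 0},
    {"linear": [0.06, 0, 0], "roll": 0},
    {"linear": [0.06, 0, 0], "roll": 0},
    {"linear": [0.04, 0, 0], "roll": 0},
    {"linear": [0, 0, 0], "roll": 0}
  ]
}}

```text
t: 10.05
tcp_pos: [0.5261, 0.1053, 0.0457]
tool_rot: [0.704, 0.07, -0.072, -0.704]
force: [-4.6, -2.5, 3.8]
finger_gap: -0.001
```

Call:
{"name": "send_rows", "arguments": {
  "plan": [
    {"linear": [0.04, 0, 0], "roll": 0},
    {"linear": [0.04, 0, 0], "roll": 0},
    {"linear": [0.03, 0, 0], "roll": 0},
    {"linear": [0.03, 0, 0], "roll": 0},
    {"linear": [0, 0, 0], "roll": 0}
  ]
}}

```text
t: 10.68
tcp_pos: [0.5261, 0.1054, 0.0455]
tool_rot: [0.704, 0.067, -0.076, -0.703]
force: [-11.0, -6.6, 8.9]
finger_gap: -0.002
```

Call:
{"name": "send_rows", "arguments": {
  "plan": [
    {"linear": [-0.3, 0, 0], "roll": 0},
    {"linear": [-1, 0, 0], "roll": 0},
    {"linear": [-1, -1, 0], "roll": 0},
    {"linear": [0, -1, 0], "roll": 0},
    {"linear": [0, -1, 0], "roll": 0}
  ]
}}

```text
t: 11.3
tcp_pos: [0.4652, 0.0926, 0.1368]
tool_rot: [-0.704, -0.072, 0.07, 0.704]
force: [0.7, 0.1, -0.7]
finger_gap: -0.001
```

```bash
python3 -c "
from h import *
import cv2
goto([.532,.1064,.045],101.56)
for n in ('scene','top'): cv2.imwrite('pics/%s3.png'%n,manip.snapshot(n))
a=cv2.imread('pics/top3.png')[78:242,210:345];b=cv2.imread('pics/scene3.png')[140:255,270:430]
a=cv2.resize(a,None,fx=3,fy=3,interpolation=2);b=cv2.resize(b,(390,492*57//100));c=__import__('numpy').zeros((492,390,3),'uint8');c[:b.shape[0]]=b
cv2.imwrite('pics/m3.png',cv2.hconcat([a,c]))"
```

```text
t 11.3 p [0.4652 0.0926 0.1368] F [ 0.7   0.15 -0.72] gap -0.1 q [-0.04  0.5   1.9   0.    0.74 -1.81]
R [[0.98, 0.004, -0.2], [0.2, 0.0, 0.98], [0.004, -1.0, -0.0]] tool z heading 101.51
world d [ 0.0668  0.0138 -0.0918] units now-axes [2.263 3.07  0.008]
heading 101.56 roll units -0.009 units after roll [2.274 3.061 0.005]
heading 281.56 roll units 29.991 units after roll [-2.274  3.061 -0.005]
heading -78.44 roll units 29.991 units after roll [-2.274  3.061 -0.005]
```

View pics/m3.png

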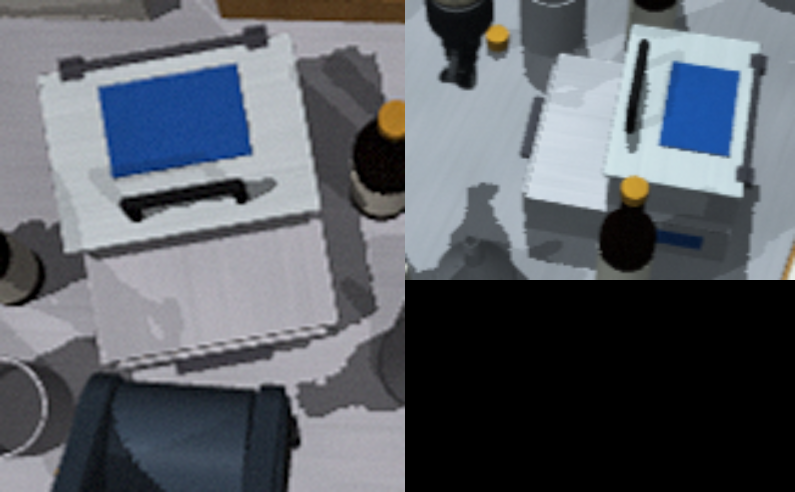

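Call:
{"name": "send_rows", "arguments": {
  "plan": [
    {"linear": [0, 0, 0], "roll": 1},
    {"linear": [0, 0, 0], "roll": 1},
    {"linear": [0, 0, 0], "roll": 1},
    {"linear": [0, 0, 0], "roll": 1},
    {"linear": [0, 0, 0], "roll": 1}
  ],
  "claw": 60
}}

```text
t: 12.02
tcp_pos: [0.4647, 0.0926, 0.135]
tool_rot: [-0.698, 0.114, -0.115, 0.698]
force: [0.8, -0.2, -0.6]
finger_gap: 0.703
```

Call:
{"name": "send_rows", "arguments": {
  "plan": [
    {"linear": [0, 0, 0], "roll": 1},
    {"linear": [0, 0, 0], "roll": 1},
    {"linear": [0, 0, 0], "roll": 1},
    {"linear": [0, 0, 0], "roll": 1},
    {"linear": [0, 0, 0], "roll": 1}
  ]
}}

```text
t: 12.65
tcp_pos: [0.4647, 0.0926, 0.135]
tool_rot: [-0.644, 0.291, -0.292, 0.645]
force: [-0.5, -0.5, 0.1]
finger_gap: 0.705
```

Call:
{"name": "send_rows", "arguments": {
  "plan": [
    {"linear": [0, 0, 0], "roll": 1},
    {"linear": [0, 0, 0], "roll": 1},
    {"linear": [0, 0, 0], "roll": 1},
    {"linear": [0, 0, 0], "roll": 1},
    {"linear": [0, 0, 0], "roll": 1}
  ]
}}

```text
t: 13.28
tcp_pos: [0.4648, 0.0926, 0.135]
tool_rot: [-0.547, 0.448, -0.449, 0.547]
force: [0.1, 0.2, -0.0]
finger_gap: 0.699
```

```bash
python3 -c "
from h import *
import cv2
goto([.6657,.1336,.29],11.56)
cv2.imwrite('pics/wrist4.png',manip.snapshot('wrist'))
print(manip.get_calibration('wrist')['fovy'])"
```

```text
t 13.28 p [0.4648 0.0926 0.135 ] F [ 0.12  0.23 -0.01] gap 59.7 q [-0.04  0.5   1.91  0.    0.74 -0.24]
R [[0.196, 0.001, 0.981], [-0.981, 0.0, 0.196], [-0.0, -1.0, 0.001]] tool z heading 11.33
world d [0.2009 0.041  0.155 ] units now-axes [-0.025 -5.155  6.844]
heading 11.56 roll units -0.039 units after roll [ 3.000e-03 -5.165e+00  6.836e+00]
heading 191.56 roll units 29.961 units after roll [-3.000e-03 -5.165e+00 -6.836e+00]
heading -168.44 roll units 29.961 units after roll [-3.000e-03 -5.165e+00 -6.836e+00]
65.70646984690485
```

View pics/wrist4.png

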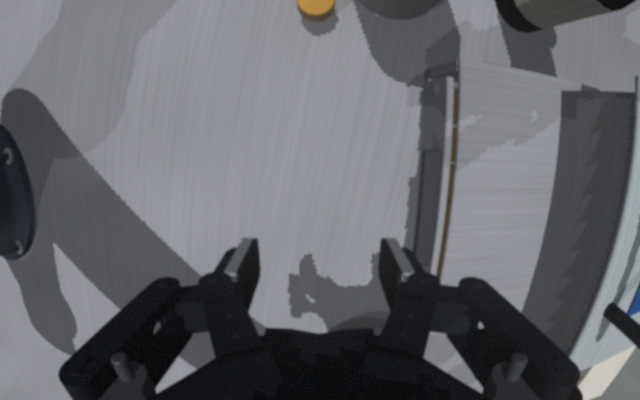

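```bash
cat >> h.py <<'E'
def wproj(P,pose=None):
    import cv2
    K=manip.get_calibration("wrist"); p,q=pose if pose else (manip.sense()["tcp_pos"],manip.sense()["tool_rot"])
    R=Ro.from_quat(q).as_matrix(); T=K["tool_from_camera"]
    c=((np.asarray(P)-p)@R-T[:3,3])@T[:3,:3]
    f=200/np.tan(np.radians(K["fovy"]/2)); r=np.linalg.norm(c[:,:2],axis=1); th=np.arctan2(r,c[:,2])
    return np.c_[K["cx"]+f*th*c[:,0]/r,K["cy"]+f*th*c[:,1]/r]
def W(P,p=(.67056,.13457,.20184)):
    c,s=np.cos(p[2]),np.sin(p[2]); return np.atleast_2d(P)@np.array([[c,-s,0],[s,c,0],[0,0,1]]).T+[p[0],p[1],0]
E
python3 -c "
from h import *
import cv2
im=cv2.imread('pics/wrist4.png')
c=cv2.resize(im[60:290,380:500],None,fx=4,fy=2.6,interpolation=2);cv2.imwrite('pics/w4c.png',c)
for n,x,z in [('base top edge',-.115,.075),('panel outer top',-.121,.066),('panel inner top',-.115,.066),('lip outer',-.135,.064)]:
  print(n,wproj(W([[x,y,z] for y in (0.0,.04,.08,.098,.11)])).round(1).tolist())
print(im[150,425:475].tolist())
"
```

```text
base top edge [[453.0, 215.7], [458.8, 160.0], [461.7, 101.1], [462.0, 74.6], [461.8, 57.3]]
panel outer top [[440.9, 211.9], [445.9, 157.6], [448.5, 100.6], [448.7, 74.9], [448.6, 58.1]]
panel inner top [[448.2, 211.7], [453.5, 157.9], [456.2, 101.3], [456.4, 75.8], [456.3, 59.1]]
lip outer [[422.5, 211.3], [426.7, 156.7], [428.8, 99.2], [429.0, 73.4], [428.9, 56.4]]
[[62, 58, 57], [63, 58, 58], [65, 64, 60], [67, 62, 61], [67, 62, 63], [66, 63, 62], [64, 60, 58], [65, 62, 61], [63, 57, 56], [61, 56, 54], [62, 58, 57], [62, 58, 57], [64, 59, 59], [66, 61, 62], [62, 60, 59], [67, 65, 64], [70, 67, 67], [77, 75, 73], [90, 86, 85], [110, 107, 104], [127, 121, 119], [134, 129, 128], [137, 132, 130], [137, 131, 129], [134, 129, 128], [121, 117, 118], [89, 93, 97], [53, 67, 78], [42, 61, 75], [46, 60, 72], [61, 67, 70], [83, 81, 81], [109, 103, 103], [127, 121, 119], [133, 128, 127], [137, 132, 130], [138, 132, 131], [140, 133, 131], [138, 133, 130], [139, 133, 131], [139, 134, 131], [138, 134, 132], [138, 132, 131], [139, 134, 132], [138, 132, 129], [140, 134, 132], [139, 133, 130], [140, 133, 131], [138, 132, 130], [140, 133, 133]]
```

View pics/w4c.png

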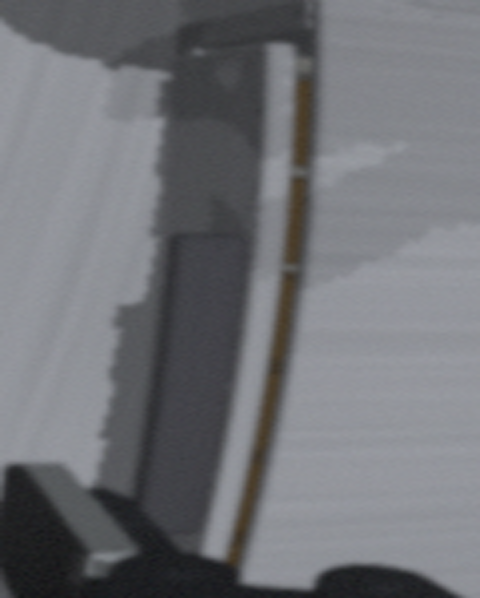

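Call:
{"name": "send_rows", "arguments": {
  "plan": [
    {"linear": [0, -1, 0], "roll": -0.04},
    {"linear": [0, -1, 0], "roll": 0},
    {"linear": [0, -1, 0], "roll": 0},
    {"linear": [0, -1, 1], "roll": 0},
    {"linear": [0, -1, 1], "roll": 0}
  ]
}}

```text
t: 13.95
tcp_pos: [0.5238, 0.105, 0.2863]
tool_rot: [-0.549, 0.445, -0.446, 0.549]
force: [0.7, -0.5, -0.6]
finger_gap: 0.702
```

Call:
{"name": "send_rows", "arguments": {
  "plan": [
    {"linear": [0, -0.16, 1], "roll": 0},
    {"linear": [0, 0, 1], "roll": 0},
    {"linear": [0, 0, 0.6], "roll": 0},
    {"linear": [0, 0, 0.25], "roll": 0},
    {"linear": [0, 0, 0], "roll": 0}
  ]
}}

```text
t: 14.58
tcp_pos: [0.6064, 0.1222, 0.2898]
tool_rot: [0.549, -0.446, 0.446, -0.549]
force: [-0.1, 0.5, 0.2]
finger_gap: 0.704
```

```bash
python3 -c "
from h import *
import cv2
goto([.6657,.1336,.29],11.56)
im=manip.snapshot('wrist')
u=wproj(W([[-.005,y,.202] for y in (0.045,0.02,0,-.045)]+[[-.026,.11,.1575],[.13,.11,.1575]]));print(u.round(1).tolist())
cv2.imwrite('pics/wrist5r.png',im)
for a in u: cv2.circle(im,tuple(int(v) for v in a.round()),2,(0,0,255),-1)
cv2.imwrite('pics/wrist5.png',im)"
```

```text
t 14.57 p [0.6064 0.1222 0.2898] F [-0.09  0.47  0.17] gap 60.1 q [ 0.02  0.47  1.39  0.    1.28 -0.19]
R [[0.205, -0.001, 0.979], [-0.979, 0.0, 0.205], [-0.0, -1.0, -0.001]] tool z heading 11.81
world d [0.0593 0.0114 0.0002] units now-axes [ 0.033 -0.009  2.013]
heading 11.56 roll units 0.042 units after roll [ 0.025 -0.008  2.013]
heading 191.56 roll units -29.958 units after roll [-0.025 -0.008 -2.013]
heading -168.44 roll units -29.958 units after roll [-0.025 -0.008 -2.013]
[[402.3, 148.0], [400.4, 181.0], [398.5, 206.3], [393.5, 258.6], [366.8, 66.6], [519.7, 84.5]]
```

View pics/wrist5.png

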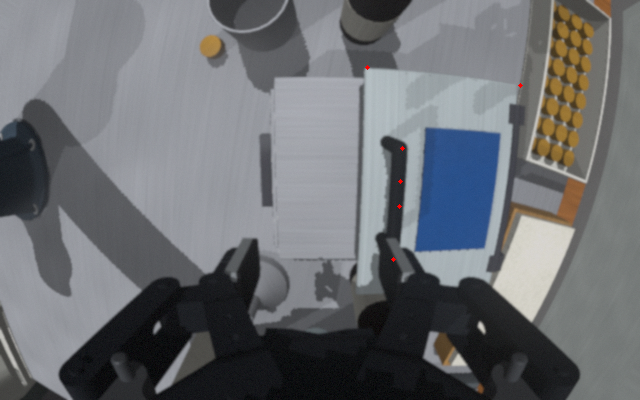

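Call:
{"name": "send_rows", "arguments": {
  "plan": [
    {"linear": [0.03, 0, 1], "roll": 0.04},
    {"linear": [0, 0, 0.7], "roll": 0},
    {"linear": [0, 0, 0.25], "roll": 0},
    {"linear": [0, 0, 0], "roll": 0},
    {"linear": [0, 0, 0], "roll": 0}
  ]
}}

```text
t: 15.25
tcp_pos: [0.6629, 0.133, 0.2906]
tool_rot: [0.548, -0.447, 0.447, -0.547]
force: [-0.6, 0.4, -0.4]
finger_gap: 0.701
```

```bash
python3 -c "
from h import *
import cv2
goto([.6637,.1332,.191],11.56)
im=manip.snapshot('wrist')
u=wproj(W([[-.005,y,.202] for y in (0.045,0.02,0,-.045)]));print(u.round(1).tolist())
for a in u: cv2.circle(im,tuple(int(v) for v in a.round()),1,(0,0,255),-1)
cv2.imwrite('pics/wrist6.png',cv2.resize(im[80:330,190:450],None,fx=2.3,fy=2.3))"
```

```text
t 15.25 p [0.6629 0.133  0.2906] F [-0.62  0.4  -0.44] gap 59.9 q [ 0.03  0.55  1.23 -0.    1.36 -0.17]
R [[0.2, -0.001, 0.98], [-0.98, -0.0, 0.2], [-0.0, -1.0, -0.001]] tool z heading 11.54
world d [ 0.0008  0.0002 -0.0996] units now-axes [-0.     3.32   0.032]
heading 11.56 roll units -0.003 units after roll [-1.00e-03  3.32e+00  2.90e-02]
heading 191.56 roll units 29.997 units after roll [ 1.00e-03  3.32e+00 -2.90e-02]
heading -168.44 roll units 29.997 units after roll [ 1.00e-03  3.32e+00 -2.90e-02]
[[323.2, 145.1], [323.1, 178.9], [323.0, 204.8], [322.8, 258.1]]
```

View pics/wrist6.png

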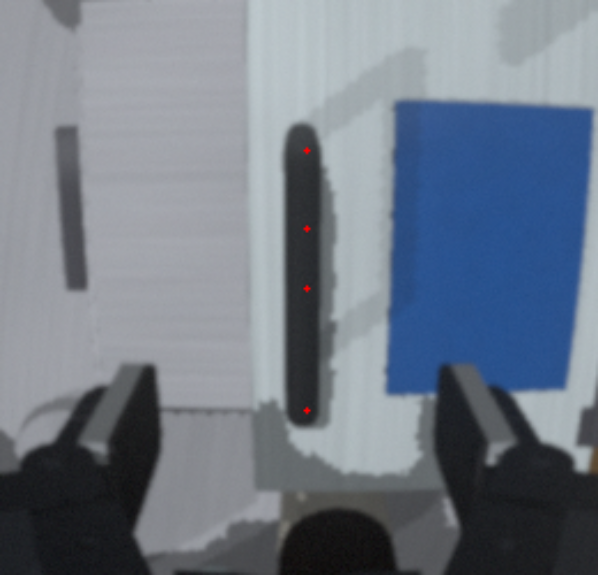

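Call:
{"name": "send_rows", "arguments": {
  "plan": [
    {"linear": [0, 0.8, 0.04], "roll": 0},
    {"linear": [0, 0.8, 0], "roll": 0},
    {"linear": [0, 0.7, 0], "roll": 0},
    {"linear": [0, 0.6, 0], "roll": 0},
    {"linear": [0, 0.4, 0], "roll": 0}
  ]
}}

```text
t: 15.92
tcp_pos: [0.6646, 0.1333, 0.1907]
tool_rot: [0.548, -0.447, 0.447, -0.547]
force: [-0.0, 0.3, -0.3]
finger_gap: 0.703
```

Call:
{"name": "send_rows", "arguments": {
  "plan": [
    {"linear": [0, 0, 0], "roll": 0},
    {"linear": [0, 0, 0], "roll": 0},
    {"linear": [0, 0, 0], "roll": 0},
    {"linear": [0, 0, 0], "roll": 0},
    {"linear": [0, 0, 0], "roll": 0}
  ],
  "claw": 0,
  "force": 40
}}

```text
t: 16.55
tcp_pos: [0.6643, 0.1331, 0.1926]
tool_rot: [0.548, -0.447, 0.447, -0.547]
force: [-4.9, -1.3, 5.5]
finger_gap: 0.119
```

```bash
python3 -c "
from h import *
import cv2
goto([.6637,.1332,.191],11.56)
im=manip.snapshot('wrist')
cv2.imwrite('pics/wrist7.png',im)"
```

```text
t 16.55 p [0.6643 0.1331 0.1926] F [-4.87 -1.3   5.46] gap 10.1 q [ 0.03  0.65  1.33 -0.    1.16 -0.17]
R [[0.2, -0.001, 0.98], [-0.98, -0.001, 0.2], [0.0, -1.0, -0.001]] tool z heading 11.55
world d [-0.0006  0.0001 -0.0016] units now-axes [-0.007  0.054 -0.02 ]
heading 11.56 roll units -0.002 units after roll [-0.007  0.054 -0.02 ]
heading 191.56 roll units 29.998 units after roll [0.007 0.054 0.02 ]
heading -168.44 roll units 29.998 units after roll [0.007 0.054 0.02 ]
```

View pics/wrist7.png

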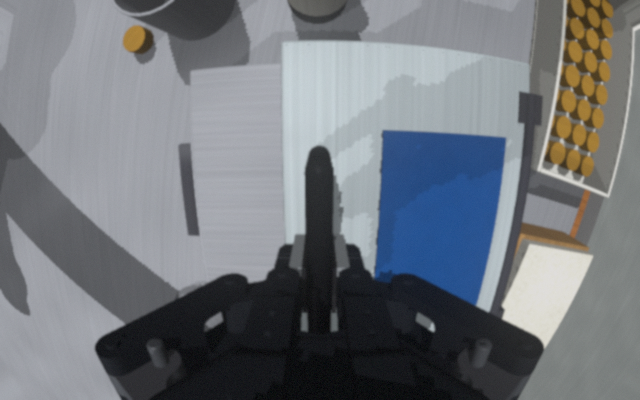

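```bash
python3 -c "
import numpy as np
t=np.radians(np.arange(0,51,2.5)); r=np.hypot(.135,.047); a=np.arctan2(.047,.135)+t
x=-r*np.cos(a); z=r*np.sin(a)
for i in range(20): print(2.5*(i+1),'y',round(-(z[i+1]-z[i])/.03,3),'z',round((x[i+1]-x[i])/.03,3))
print(x[-1]-x[0],z[-1]-z[0])"
```

```text
2.5 y -0.195 z 0.073
5.0 y -0.191 z 0.081
7.5 y -0.188 z 0.089
10.0 y -0.184 z 0.097
12.5 y -0.179 z 0.105
15.0 y -0.174 z 0.113
17.5 y -0.169 z 0.121
20.0 y -0.164 z 0.128
22.5 y -0.158 z 0.135
25.0 y -0.152 z 0.142
27.5 y -0.146 z 0.148
30.0 y -0.139 z 0.154
32.5 y -0.132 z 0.16
35.0 y -0.125 z 0.166
37.5 y -0.118 z 0.171
40.0 y -0.11 z 0.176
42.5 y -0.103 z 0.181
45.0 y -0.095 z 0.185
47.5 y -0.086 z 0.189
50.0 y -0.078 z 0.193
0.08422776151890915 0.08662701747632938
```

Call:
{"name": "send_rows", "arguments": {
  "plan": [
    {"linear": [0, 0, 0], "roll": 0},
    {"linear": [0, 0, 0], "roll": 0},
    {"linear": [0, 0, 0], "roll": 0},
    {"linear": [0, 0, 0], "roll": 0},
    {"linear": [0, 0, 0], "roll": 0}
  ],
  "force": 60
}}

```text
t: 17.23
tcp_pos: [0.6643, 0.1331, 0.1927]
tool_rot: [0.548, -0.447, 0.447, -0.547]
force: [-4.7, -1.0, 6.3]
finger_gap: 0.112
```

Call:
{"name": "send_rows", "arguments": {
  "plan": [
    {"linear": [0, -0.195, 0.073], "roll": 0},
    {"linear": [0, -0.19, 0.08], "roll": 0},
    {"linear": [0, -0.19, 0.09], "roll": 0},
    {"linear": [0, -0.185, 0.095], "roll": 0},
    {"linear": [0, 0, 0], "roll": 0}
  ]
}}

```text
t: 17.85
tcp_pos: [0.673, 0.1349, 0.2137]
tool_rot: [0.549, -0.449, 0.446, -0.546]
force: [-5.3, -2.9, -2.4]
finger_gap: 0.116
```

```bash
python3 -c "
from h import *
import cv2
goto([.6637,.1332,.191],11.56)
im=manip.snapshot('scene')
cv2.imwrite('pics/s8.png',cv2.resize(im[120:270,280:450],None,fx=4,fy=4))"
```

```text
t 17.85 p [0.673  0.1349 0.2137] F [-5.27 -2.88 -2.44] gap 9.9 q [ 0.04  0.64  1.29 -0.    1.22 -0.17]
R [[0.2, -0.006, 0.98], [-0.98, -0.001, 0.2], [-0.0, -1.0, -0.006]] tool z heading 11.55
world d [-0.0093 -0.0017 -0.0227] units now-axes [-0.006  0.757 -0.309]
heading 11.56 roll units -0.002 units after roll [-0.006  0.755 -0.314]
heading 191.56 roll units 29.998 units after roll [0.006 0.755 0.314]
heading -168.44 roll units 29.998 units after roll [0.006 0.755 0.314]
```

View pics/s8.png

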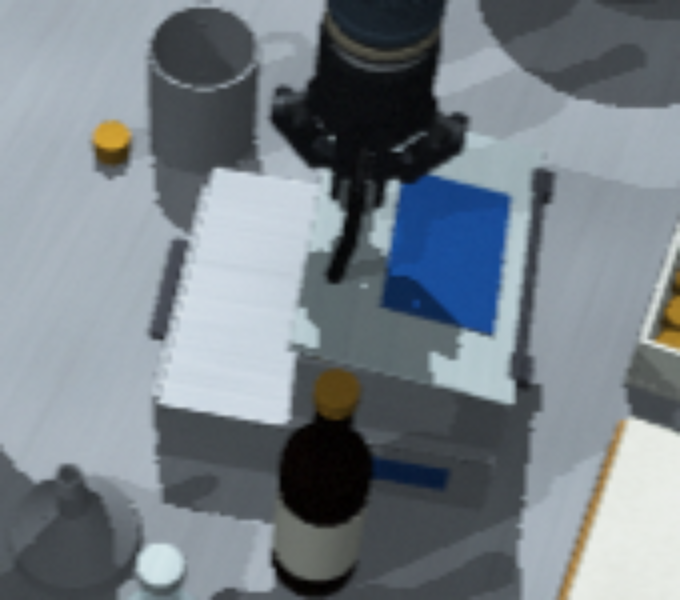

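Call:
{"name": "send_rows", "arguments": {
  "plan": [
    {"linear": [0, -0.18, 0.105], "roll": 0},
    {"linear": [0, -0.175, 0.115], "roll": 0},
    {"linear": [0, -0.17, 0.12], "roll": 0},
    {"linear": [0, -0.165, 0.13], "roll": 0},
    {"linear": [0, -0.16, 0.135], "roll": 0}
  ]
}}

```text
t: 18.52
tcp_pos: [0.6895, 0.1383, 0.2397]
tool_rot: [0.55, -0.449, 0.445, -0.545]
force: [-9.4, -3.3, 1.2]
finger_gap: 0.116
```

Call:
{"name": "send_rows", "arguments": {
  "plan": [
    {"linear": [0, -0.15, 0.14], "roll": 0},
    {"linear": [0, -0.145, 0.15], "roll": 0},
    {"linear": [0, -0.14, 0.155], "roll": 0},
    {"linear": [0, -0.13, 0.16], "roll": 0},
    {"linear": [0, -0.125, 0.165], "roll": 0}
  ]
}}

```text
t: 19.15
tcp_pos: [0.7121, 0.1429, 0.2627]
tool_rot: [0.55, -0.449, 0.445, -0.545]
force: [-12.3, -4.1, 6.3]
finger_gap: 0.115
```

Call:
{"name": "send_rows", "arguments": {
  "plan": [
    {"linear": [0, -0.12, 0.17], "roll": 0},
    {"linear": [0, -0.11, 0.175], "roll": 0},
    {"linear": [0, -0.1, 0.18], "roll": 0},
    {"linear": [0, -0.095, 0.185], "roll": 0},
    {"linear": [0, 0, 0], "roll": 0}
  ]
}}

```text
t: 19.77
tcp_pos: [0.7352, 0.1476, 0.2782]
tool_rot: [0.548, -0.447, 0.447, -0.547]
force: [-11.8, -2.6, 12.6]
finger_gap: 0.115
```

```bash
python3 -c "
from h import *
import cv2
goto([.6637,.1332,.191],11.56)
for n in ('scene','top','wrist'):
  cv2.imwrite('pics/%s9.png'%n,manip.snapshot(n))
a=cv2.imread('pics/scene9.png')[110:260,280:440]
cv2.imwrite('pics/s9c.png',cv2.resize(a,None,fx=4,fy=4,interpolation=2))"
```

```text
t 19.77 p [0.7352 0.1476 0.2782] F [-11.8   -2.61  12.61] gap 9.8 q [ 0.05  0.68  1.03 -0.    1.44 -0.15]
R [[0.2, -0.001, 0.98], [-0.98, -0.001, 0.2], [0.001, -1.0, -0.001]] tool z heading 11.55
world d [-0.0715 -0.0144 -0.0872] units now-axes [-0.009  2.909 -2.43 ]
heading 11.56 roll units -0.002 units after roll [-0.007  2.907 -2.432]
heading 191.56 roll units 29.998 units after roll [0.007 2.907 2.432]
heading -168.44 roll units 29.998 units after roll [0.007 2.907 2.432]
```

View pics/s9c.png

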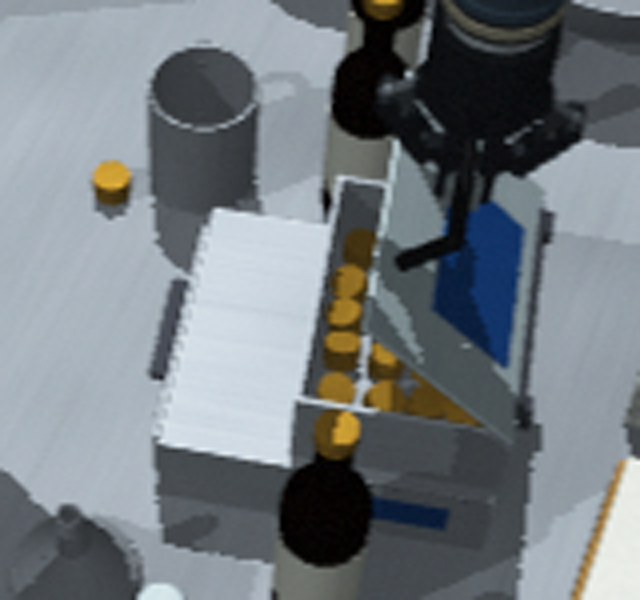

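View pics/wrist9.png

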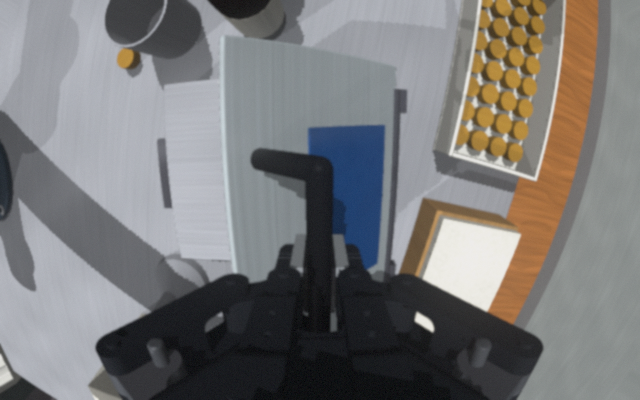

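```bash
cat >> h.py <<'E'
def lid(P,th):
    P=np.atleast_2d(P); c,s=np.cos(th),np.sin(th); x=P[:,0];z=P[:,2]
    return np.c_[.13+x*c+z*s, P[:,1], .155-x*s+z*c]
E
python3 -c "
from h import *
import cv2
K={n:manip.get_calibration(n) for n in('top','scene')}
L=[[-.156,.11,.0025],[-.156,-.11,.0025],[0,.11,.0025],[0,-.11,.0025],[-.135,-.045,.047],[-.135,.045,.047]]
for t in (44,47,50,53):
  P=W(lid(L,np.radians(t)))
  print(t,'w',wproj(P).round(0).tolist());print('   s',proj(0,P,K['scene']).round(1).tolist());print('   t',proj(0,P,K['top']).round(1).tolist())
a=cv2.imread('pics/top9.png')[60:220,200:345];cv2.imwrite('pics/t9c.png',cv2.resize(a,None,fx=4,fy=3.75,interpolation=2))
"
```

```text
44 w [[224.0, 33.0], [255.0, 382.0], [399.0, 65.0], [385.0, 299.0], [319.0, 335.0], [319.0, 169.0]]
   s [[382.0, 126.9], [370.7, 192.0], [416.3, 157.3], [408.8, 221.2], [392.9, 170.3], [396.9, 143.3]]
   t [[216.4, 133.9], [313.4, 117.2], [221.8, 102.0], [306.5, 87.4], [280.5, 99.7], [240.2, 106.7]]
47 w [[232.0, 29.0], [262.0, 389.0], [399.0, 65.0], [385.0, 299.0], [332.0, 339.0], [335.0, 170.0]]
   s [[384.4, 125.9], [373.2, 191.2], [416.3, 157.3], [408.9, 221.2], [395.7, 170.0], [399.6, 142.9]]
   t [[215.3, 130.7], [312.9, 113.9], [221.8, 102.0], [306.5, 87.4], [279.9, 96.2], [239.4, 103.2]]
50 w [[242.0, 25.0], [269.0, 395.0], [399.0, 65.0], [385.0, 299.0], [345.0, 342.0], [353.0, 172.0]]
   s [[386.8, 124.9], [375.9, 190.4], [416.3, 157.4], [408.9, 221.2], [398.6, 169.7], [402.4, 142.6]]
   t [[214.1, 127.4], [312.3, 110.4], [221.8, 101.9], [306.5, 87.4], [279.2, 92.7], [238.6, 99.7]]
53 w [[254.0, 21.0], [278.0, 401.0], [399.0, 65.0], [385.0, 299.0], [359.0, 345.0], [371.0, 173.0]]
   s [[389.4, 124.0], [378.7, 189.7], [416.4, 157.4], [408.9, 221.3], [401.5, 169.6], [405.2, 142.4]]
   t [[213.1, 123.9], [311.8, 106.9], [221.8, 101.9], [306.5, 87.3], [278.6, 89.2], [237.9, 96.2]]
```

View pics/t9c.png

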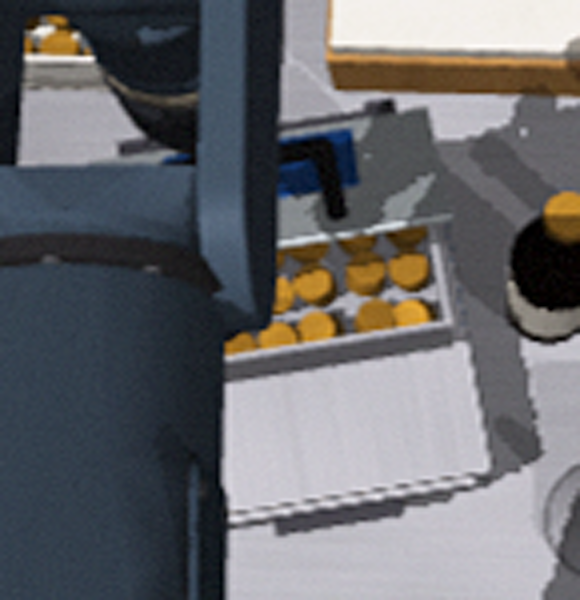

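```bash
python3 -c "
import cv2
a=cv2.imread('pics/scene9.png')[120:230,350:425];b=cv2.imread('pics/wrist9.png')[20:120,200:420]
cv2.imwrite('pics/s9d.png',cv2.resize(a,None,fx=5.4,fy=5.4,interpolation=2));cv2.imwrite('pics/w9d.png',cv2.resize(b,None,fx=3.5,fy=3.5,interpolation=2))"
```

```text
(no output)
```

View pics/s9d.png

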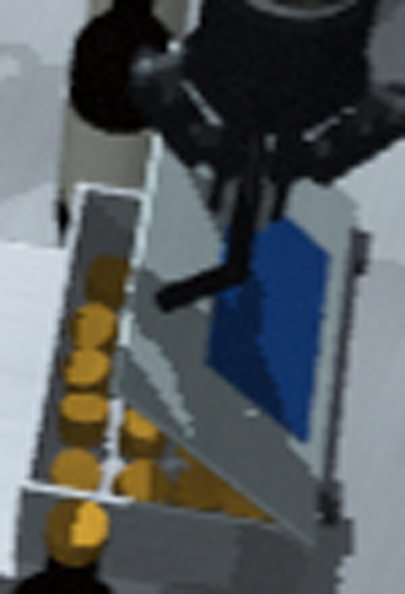

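View pics/w9d.png

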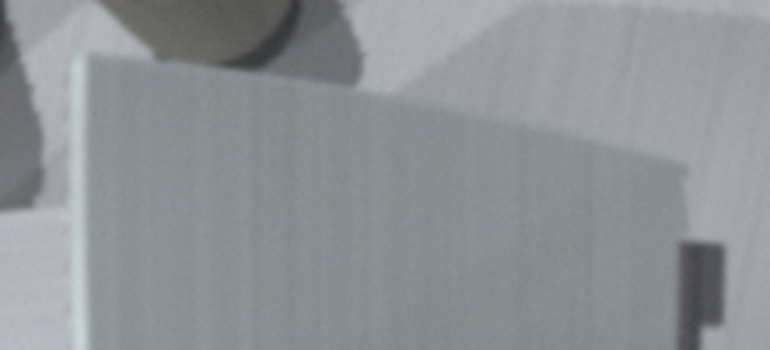

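Call:
{"name": "send_rows", "arguments": {
  "plan": [
    {"linear": [0, -0.06, 0.12], "roll": 0},
    {"linear": [0, -0.06, 0.12], "roll": 0},
    {"linear": [0, -0.05, 0.12], "roll": 0},
    {"linear": [0, 0, 0], "roll": 0},
    {"linear": [0, 0, 0], "roll": 0}
  ]
}}

```text
t: 20.55
tcp_pos: [0.7479, 0.1502, 0.2836]
tool_rot: [-0.546, 0.446, -0.449, 0.549]
force: [-6.9, -1.7, 10.9]
finger_gap: 0.117
```

```bash
python3 -c "
from h import *
import cv2
goto([.6637,.1332,.191],11.56)
for n in ('scene','top','wrist'):
  cv2.imwrite('pics/%s10.png'%n,manip.snapshot(n))
a=cv2.imread('pics/scene10.png')[120:230,350:425];b=cv2.imread('pics/wrist10.png')[10:120,200:420];c=cv2.imread('pics/top10.png')[70:160,260:330]
cv2.imwrite('pics/s10d.png',cv2.resize(a,None,fx=5,fy=5,interpolation=2));cv2.imwrite('pics/w10d.png',cv2.resize(b,None,fx=3.5,fy=3.5,interpolation=2));cv2.imwrite('pics/t10d.png',cv2.resize(c,None,fx=6,fy=6,interpolation=2))"
```

```text
t 20.55 p [0.7479 0.1502 0.2836] F [-6.92 -1.73 10.94] gap 10.0 q [ 0.05  0.69  0.98  0.    1.46 -0.15]
R [[0.2, 0.006, 0.98], [-0.98, 0.0, 0.2], [0.001, -1.0, 0.006]] tool z heading 11.54
world d [-0.0842 -0.017  -0.0926] units now-axes [-0.008  3.07  -2.881]
heading 11.56 roll units -0.003 units after roll [-0.006  3.086 -2.863]
heading 191.56 roll units 29.997 units after roll [0.006 3.086 2.863]
heading -168.44 roll units 29.997 units after roll [0.006 3.086 2.863]
```

View pics/s10d.png

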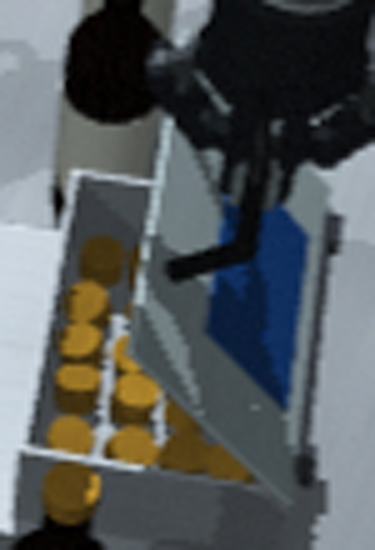

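View pics/w10d.png

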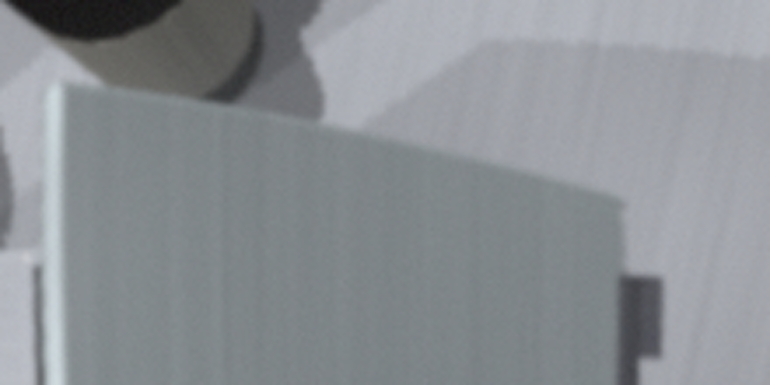

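View pics/t10d.png

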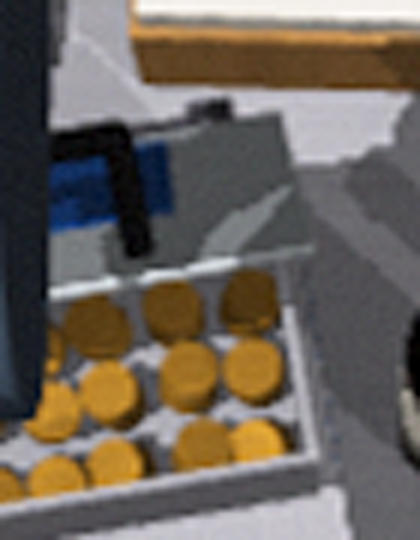

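```bash
python3 -c "
from h import *
K={n:manip.get_calibration(n) for n in('top','scene')}
L=lambda y,h:[[-.156,y,h],[0,y,h],[-.135,y/.11*.045,.047]]
for h in (.0025,-.0025):
 for t in (46,48,50,52,54):
  a=W(lid(L(.11,h),np.radians(t)));b=W(lid(L(-.11,h),np.radians(t)))
  print(h,t,'w',wproj(a).round(1).tolist(),'s',proj(0,b,K['scene']).round(1).tolist(),'t',proj(0,b,K['top']).round(1).tolist())
print('obs w 218,34.8 378.2,67.6 s 377.2,187 407.6,220 t 311.3,110.5 306.3,88.8')
"
```

```text
0.0025 46 w [[206.7, 35.5], [381.5, 65.0], [299.2, 167.6]] s [[372.4, 191.5], [408.9, 221.2], [394.8, 170.1]] t [[313.0, 115.0], [306.5, 87.4], [280.1, 97.4]]
0.0025 48 w [[212.0, 33.0], [381.5, 65.0], [309.5, 168.4]] s [[374.1, 190.9], [408.9, 221.2], [396.7, 169.9]] t [[312.7, 112.7], [306.5, 87.4], [279.7, 95.1]]
0.0025 50 w [[217.9, 30.3], [381.6, 65.0], [320.3, 169.2]] s [[375.9, 190.4], [408.9, 221.2], [398.6, 169.7]] t [[312.3, 110.4], [306.5, 87.4], [279.2, 92.7]]
0.0025 52 w [[224.6, 27.7], [381.6, 65.0], [331.6, 169.9]] s [[377.7, 189.9], [408.9, 221.3], [400.5, 169.6]] t [[312.0, 108.1], [306.5, 87.3], [278.8, 90.4]]
0.0025 54 w [[232.0, 25.0], [381.7, 65.0], [343.2, 170.7]] s [[379.6, 189.5], [408.9, 221.3], [402.5, 169.5]] t [[311.6, 105.7], [306.5, 87.3], [278.4, 88.1]]
-0.0025 46 w [[202.5, 37.8], [376.5, 65.3], [299.2, 167.6]] s [[370.8, 192.0], [407.3, 221.6], [394.8, 170.1]] t [[313.3, 117.0], [306.8, 89.2], [280.1, 97.4]]
-0.0025 48 w [[207.1, 35.3], [376.5, 65.3], [309.5, 168.4]] s [[372.5, 191.4], [407.3, 221.6], [396.7, 169.9]] t [[313.0, 114.8], [306.8, 89.2], [279.7, 95.1]]
-0.0025 50 w [[212.4, 32.7], [376.4, 65.3], [320.3, 169.2]] s [[374.3, 190.9], [407.3, 221.6], [398.6, 169.7]] t [[312.7, 112.5], [306.8, 89.2], [279.2, 92.7]]
-0.0025 52 w [[218.4, 30.1], [376.4, 65.3], [331.6, 169.9]] s [[376.1, 190.4], [407.3, 221.6], [400.5, 169.6]] t [[312.3, 110.2], [306.8, 89.3], [278.8, 90.4]]
-0.0025 54 w [[225.2, 27.5], [376.3, 65.2], [343.2, 170.7]] s [[377.9, 189.9], [407.3, 221.6], [402.5, 169.5]] t [[312.0, 107.9], [306.8, 89.3], [278.4, 88.1]]
obs w 218,34.8 378.2,67.6 s 377.2,187 407.6,220 t 311.3,110.5 306.3,88.8
```

Call:
{"name": "send_rows", "arguments": {
  "plan": [
    {"linear": [0, 0, 0], "roll": 0},
    {"linear": [0, 0, 0], "roll": 0},
    {"linear": [0, 0, 0], "roll": 0},
    {"linear": [0, 0, 0], "roll": 0},
    {"linear": [0, 0, 0], "roll": 0}
  ]
}}

```text
t: 21.32
tcp_pos: [0.7479, 0.1502, 0.2836]
tool_rot: [-0.546, 0.446, -0.449, 0.549]
force: [-5.4, -2.0, 11.3]
finger_gap: 0.116
```

Call:
{"name": "send_rows", "arguments": {
  "plan": [
    {"linear": [0, 0, 0], "roll": 0},
    {"linear": [0, 0, 0], "roll": 0},
    {"linear": [0, 0, 0], "roll": 0},
    {"linear": [0, 0, 0], "roll": 0},
    {"linear": [0, 0, 0], "roll": 0}
  ]
}}

```text
t: 21.95
tcp_pos: [0.7479, 0.1502, 0.2836]
tool_rot: [-0.546, 0.446, -0.449, 0.549]
force: [-7.0, -1.2, 11.3]
finger_gap: 0.117
```

```bash
python3 -c "
from h import *
import cv2
goto([.6637,.1332,.191],11.56)
p=[]
for n in ('scene','top','wrist'):
  im=manip.snapshot(n);cv2.imwrite('pics/%s11.png'%n,im)
  d=cv2.absdiff(im,cv2.imread('pics/%s10.png'%n)).max(2); print(n,(d>40).sum())
cv2.imwrite('pics/f.png',cv2.imread('pics/scene11.png'))"
```

```text
t 21.95 p [0.7479 0.1502 0.2836] F [-6.97 -1.16 11.29] gap 10.0 q [ 0.05  0.69  0.98  0.    1.46 -0.15]
R [[0.2, 0.006, 0.98], [-0.98, 0.0, 0.2], [0.001, -1.0, 0.006]] tool z heading 11.54
world d [-0.0842 -0.017  -0.0926] units now-axes [-0.008  3.07  -2.881]
heading 11.56 roll units -0.003 units after roll [-0.006  3.086 -2.864]
heading 191.56 roll units 29.997 units after roll [0.006 3.086 2.864]
heading -168.44 roll units 29.997 units after roll [0.006 3.086 2.864]
scene 0
top 1
wrist 0
```

View pics/wrist11.png

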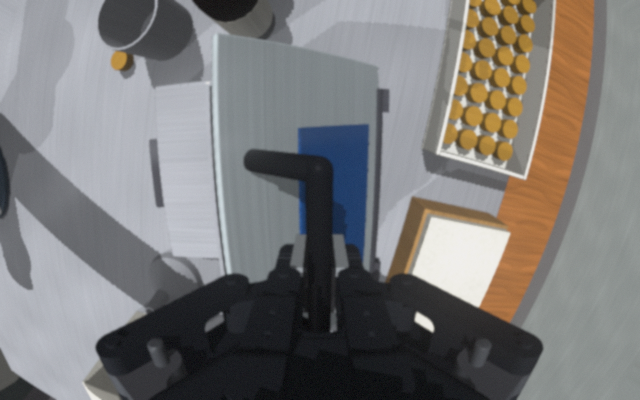

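View pics/f.png

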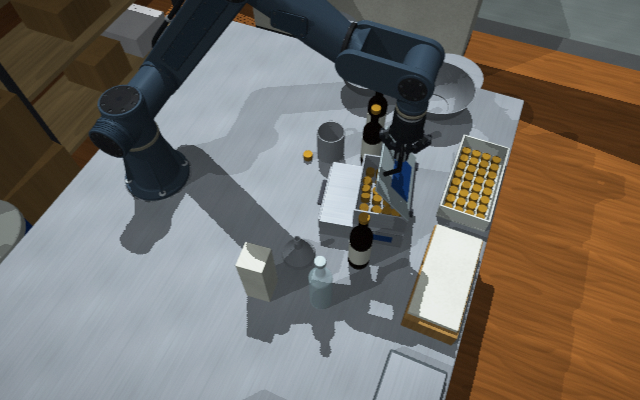

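```bash
python3 -c "
from station import manip
print(manip.sign_off())"
```

```text
the job is handed in; nothing more can be done
None
```

The drawer is shut, and the lid was being held still at about 50° by its bar when I handed the job in at about 22 s.

- **Drawer:** I pushed it with closed fingers on the pull lip. At the end it did not move for 4 mm of further commanded push, with about 13 N sideways. A close wrist picture agreed with the shut position to about 1 mm. The 9 mm strip above the front panel still shows caps, as the shut geometry predicts.
- **Lid:** I gripped the bar at 60 N and lifted it along the hinge arc. Most estimates of the final angle fall between 50.4° and 52.8°: about 50.4° from the arm's travel, 51° from the top picture, and 52.8° from the scene picture, which is the coarsest. The wrist picture read 48.6° in one direction and 51° in the other.
- **Holding:** During the last 1.3 s before hand-in the tool pose did not change and the pictures showed no movement.
- **What disagreed:** The tool sits about 5 mm higher than the arc predicts. The bar appears to have slid a little between the pads during the lift. A steady upward force of about 11 N remains on the wrist. The fingers read about 10 mm open on the 12 mm bar, and I did not find out why.
- **Surroundings:** The bottles, jug, funnel, carton and cap look unmoved in the last scene picture.

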